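# Stand a washed mould plate on end in the drying block

### The arm

A 6-joint arm with a two-finger parallel gripper is mounted at the origin on the work surface. World frame = base frame: x ahead of the robot, y to its left, z up, the work surface at z = 0. Lengths are in m, angles in rad, forces in N, time in s.
With the tool pointing down it reaches from about 0.3 to 0.75 m from the base axis. Payload 8.5 kg.
Tool frame: the origin (TCP) lies on the mounting face of the last link; the fingertips stand 173 mm ahead of it and the grasp point (between the pads) lies 155 mm ahead of it; z points along the fingers, y is the line along which they close (so a half turn about z gives the same grasp; the last joint's range is limited). The gripper opens to 85 mm and grips with 20 to 120 N. Pads are 22 mm wide; open, the fingers measure 114 mm over their backs; the gripper's body (76 mm by 85 mm) begins 54 mm behind the grasp point. The pads swing forward as they close: fully open they stand 13 mm farther back than shut.
Start: joints at [-1.438, 0.381, 1.297, -0, 1.464, -0.215], TCP at [0.187, -0.517, 0.405] pointing down, gripper open.
Joint ranges: [-3.11, 3.11], [-0.89, 2.33], [0.22, 2.48], [-1.42, 4.56], [0.17, 2.85], [-2.88, 2.88]. Speed limits (rad/s): [2.39, 2.39, 3.14, 3.14, 3.14, 3.14].

### API

Orientations are given as [roll, pitch, yaw] about the fixed x, y, z axes, in that order (R = Rz(yaw) Ry(pitch) Rx(roll)).
In Python, from rig import readout, grab_frame, manip gives the robot as it stands.
- The arm moves only by the tool carry_out, never from a script. Its argument "moves" is a list of rows, each a list of 6 numbers: the shift along the tool's x, y, z in m, then the turn, a rotation vector about the tool's x, y, z in degrees. A call has 1 to 20 rows; each row is the pose to reach, as a shift and turn from the pose commanded when the call began, along the tool's axes at that moment; what a row does not reach only later rows make up. A row lasts 1/10 s, in which the tool goes at most 50 mm and 8.59 degrees, less where a joint would pass 70% of its speed; a pose out of reach is approached as far as the arm can. A call with a gripper value outside its range is refused whole. "grip" is the opening, from 0 (shut) to 1 (fully open), set as the call begins (left out, the last holds). The fingers move at their own pace and stop on an object; "newtons" is the grip in N (left out, the last holds). Time passes only in rows, so rows that repeat a pose let the fingers close. It gives the time, the measured TCP pose, the force, the opening and the grip force at its end, in the units of the state.
- readout.state(): the state, without advancing time (a new reading comes with each control period).
- grab_frame(name): name is "scene" or "side" or "wrist"; returns a dict with "pixels" (384x512x3 uint8, red, green, blue), "fx", "fy", "cx", "cy" (pixels), "R" (3x3) and "t" (3): a world point X has camera coordinates R X + t. Camera axes: x right, y down, z forward; pixel columns grow to the right and rows downward; lengths in m; the calibration is good to about 2 mm. A picture is of the moment at which its call begins. There is no depth.
- manip.close_job(): hands the job in; it is judged then, once.
The state is a dict: "time": time; "joints": joint angles; "qvel": joint speeds; "joint_efforts": joint torques, N m; "tcp_pos": TCP position; "ee_rot": TCP orientation; "ft_force": force on the tool from outside, world axes, zero at the start; "moment": the same for the moment, N m; "finger_gap": finger opening in m; "finger_force": force on a finger pad.
Only numpy, scipy, OpenCV 4.12 (cv2) and the standard library are available. Lean on these libraries where they do the work, as an engineer would, in place of code of your own. Each camera call takes 0.05 s, during which the arm holds its last target. There are 200 camera calls.

### The job

Pick up the long rectangular wooden mould plate lying flat on the steel table and stand it upright on one of its short ends in the empty middle slot of the drying block, about centred along the slot. Lower it until it stands on the slot's floor before you let go of it; the sloping rest is there to lean the plate on while you change your grip from its sides to its end. Leave the other moulds, the lid, the spatula, the bowl and the jar where they are.

Things in the scene. Friction and masses are not known exactly. Their poses are not given: they have to be found in the camera images.
- mould: The long mould plate to be moved: flat wooden rectangle 100 x 50 x 9 mm, 40 to 85 g, three dark ring marks in a row on its top face; it starts flat on the table, marks up. Origin: centre of the face without marks. x runs along the 100 mm length, y along the 50 mm width, z through the thickness towards the marked face.
- mould_center (a point): Centre of the long mould plate's volume (4.5 mm above its origin), axes as the plate's.
- rest: Fixed wooden rest. Base 100 (x) x 60 (y) x 10 mm; origin: centre of its underside, on the table. A board 60 mm long, 40 mm wide rises at 45 degrees towards +x, on struts within 12 mm of the origin in x; a ledge across its lower end stands 8 mm out of the slope, square to it. The long plate lying on the slope, a short end on the ledge, sticks out 40 mm past the board's top, free air behind.
- rest_corner (a point): The inner corner where slope and ledge meet, middle of the width: 30 mm to -x of and 20 mm above the rest's origin; axes as the rest's.
- rack: Fixed drying block of pale wood, 160 (x) x 70 (y) x 46 mm high, with three parallel slots running along its y, at x = -45, 0 and +45 mm, each 13 mm wide, 36 mm deep, open at both ends and at the top. Origin: centre of the underside, on the table.
- slot (a point): Centre of the floor of the middle (empty) slot, 10 mm above the table; axes as the block's: x across the slot, y along it, z up.
- short_a: Short mould plate standing in the slot at -x of the block: 9 x 50 x 60 mm high, top 70 mm above the table. Origin: centre of its lower end. Leave alone.
- short_b: The same in the slot at +x of the block. Leave alone.
- square_mould: Square mould plate 72 x 72 x 9 mm with four ring marks, flat on the table; origin centre of its underside. Leave alone.
- round_lid: Round wooden lid, 82 mm across, 8 mm thick, flat on the table; origin centre of its underside. Leave alone.
- spatula: Wooden spatula 240 mm long lying on the table behind the moulds. Leave alone.
- bowl: Steel bowl, 110 mm across, 50 mm high; origin centre of its underside. Leave alone.
- jar: Glass jar, 70 mm across, 100 mm high; origin centre of its underside. Leave alone.
Things that resemble listed ones, but are neither listed nor needed, are in the scene too. Leave any white look-alike of the mould alone.

How it is judged:
By the outcome, as a careful person would: the job done as asked, in the order asked, and still so for the second after the job is handed in, with the robot touching nothing.
It also fails if it takes over 72 s, if anything falls off the work surface, if the arm or the gripper's body presses on something with over 40 N, if the wrist force passes 120 N, or if a joint passes its speed limit or range.

## Working session

There is one attempt and no reset: what is moved stays moved. The work goes in short steps, Python scripts to look and compute and a tool call to move; the robot and the scene stay as the last step left them, time stands still between calls to the robot, and variables do not carry over. Pictures are saved under pics/ and viewed, at most 10 in all, crops included, and the job is handed in when it is done.

Besides the shell and the picture viewer there is one more tool, called after "Emit:" as a command line: name --pt "numbers of a row" for each row, then --argument value for the rest. carry_out: Moves the arm, as the interface text tells. Its arguments: {"type":"object","properties":{"moves":{"type":"array","items":{"type":"array","items":{"type":"number"}}},"grip":{"type":"number"},"newtons":{"type":"number"}},"required":["moves"]}

```bash
ls; mkdir -p pics
python3 - <<'E'
from rig import readout, grab_frame
import cv2,numpy as np
for n in ["scene","side"]:
    f=grab_frame(n); cv2.imwrite(f"pics/{n}0.png",cv2.cvtColor(f["pixels"],cv2.COLOR_RGB2BGR))
    R=np.array(f["R"]);print(n,f["fx"],f["cx"],f["cy"],"cam",-R.T@np.array(f["t"]),R.round(3).tolist())
print(readout.state())
E
```

```text
pics
scene 363.6552188301772 254.09779112077285 195.37487655060306 cam [0.90013191 0.51405999 0.73357292] [[-0.826, 0.563, -0.003], [0.424, 0.619, -0.661], [-0.37, -0.548, -0.75]]
side 491.1332817554 263.51604238932583 192.73411379948067 cam [ 0.50895536 -0.92025728  1.06006084] [[0.999, -0.052, -0.003], [-0.04, -0.738, -0.673], [0.033, 0.673, -0.739]]
{'time': 0.1, 'joints': array([-1.43831554e+00,  3.81142403e-01,  1.29814386e+00,  4.69909879e-05,
        1.46362957e+00, -2.15297854e-01]), 'qvel': array([ 0.0001679 , -0.00136549, -0.00090708,  0.00159902,  0.00099559,
       -0.00146786]), 'joint_efforts': array([ 4.56465656e-03, -4.49218833e+01, -2.31656384e+01, -1.25282058e-04,
        3.64911590e-03,  2.67306518e-06]), 'tcp_pos': array([ 0.18744351, -0.51703535,  0.40417984]), 'ee_rot': array([-3.14031000e+00, -3.28318086e-04,  3.47773369e-01]), 'ft_force': array([-0.79867717, -0.57211487, -0.37996479]), 'moment': array([ 0.01016608, -0.02998011,  0.00044731]), 'finger_force': 0.0, 'finger_gap': 0.08519547136052263}
```

View pics/scene0.png

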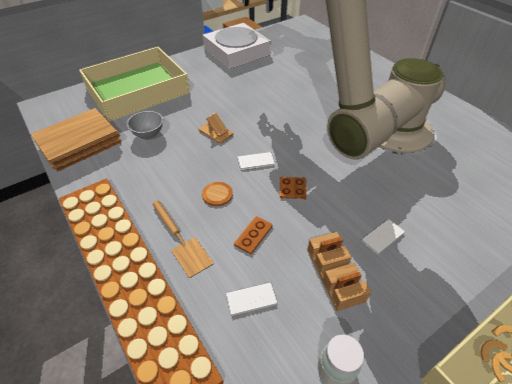

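View pics/side0.png

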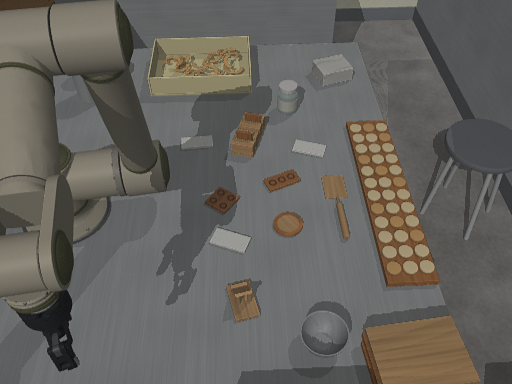

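The pictures show the mould at (253,235) in scene and (282,181) in side, the rest at (215,128) and (242,300), and the rack at (338,270) and (248,135). Next I'll enlarge the rest and rack and mask the mould.

```bash
cat > h.py <<'E'
from rig import readout, grab_frame
import cv2,numpy as np
def K(f): return np.array([[f["fx"],0,f["cx"]],[0,f["fy"],f["cy"]],[0,0,1]])
def ray(f,uv,z):
    R=np.array(f["R"]);t=np.array(f["t"]);c=-R.T@t
    d=R.T@np.linalg.solve(K(f),[uv[0],uv[1],1.]);return c+d*(z-c[2])/d[2]
def proj(f,X):
    p=K(f)@(np.array(f["R"])@np.array(X)+np.array(f["t"]));return p[:2]/p[2]
def crop(f,u,v,w,h,s):
    return cv2.resize(cv2.cvtColor(f["pixels"],cv2.COLOR_RGB2BGR)[v:v+h,u:u+w],None,fx=s,fy=s,interpolation=cv2.INTER_CUBIC)
E
python3 - <<'E'
from h import *
S=grab_frame("scene");D=grab_frame("side")
m=np.vstack([np.hstack([crop(S,190,105,50,37,8),crop(S,300,225,80,60,5)[:296]]),np.hstack([crop(D,217,270,50,37,8),crop(D,215,105,60,45,6.6667)[:296,:400]])])
cv2.imwrite("pics/m1.png",m);print(m.shape)
for n,f,c in [("scene",S,(253,235)),("side",D,(282,181))]:
    h=cv2.cvtColor(f["pixels"],cv2.COLOR_RGB2HSV)
    print(h[c[1]-1:c[1]+2,c[0]-8:c[0]+9:4].tolist())
    k=cv2.inRange(h,(0,110,40),(25,255,255)); _,l,st,ce=cv2.connectedComponentsWithStats(k)
    for i in range(1,len(st)):
        if abs(ce[i]-c).max()<12:
            cs,_=cv2.findContours((l==i).astype(np.uint8),0,1);q=max(cs,key=cv2.contourArea)
            r=cv2.minAreaRect(q.astype(np.float32));print(n,st[i],ce[i],cv2.boxPoints(r).tolist())
            w=np.array([ray(f,p[0],.006)[:2] for p in q],np.float32);print(cv2.minAreaRect(w*1000))
E
```

```text
(592, 800, 3)
[[[13, 184, 183], [10, 181, 111], [13, 186, 173], [9, 180, 102], [13, 189, 177]], [[13, 185, 178], [11, 183, 127], [13, 187, 165], [11, 185, 110], [13, 183, 178]], [[13, 188, 172], [13, 187, 166], [9, 193, 86], [12, 191, 155], [13, 186, 177]]]
scene [234 216  38  38 722] [252.74930748 234.69113573] [[233.0923309326172, 243.73849487304688], [257.0538635253906, 212.93081665039062], [272.70001220703125, 225.10003662109375], [248.73849487304688, 255.90771484375]]
((613.796142578125, 85.6447982788086), (102.31165313720703, 50.902931213378906), 23.24894905090332)
[[[10, 113, 72], [11, 124, 76], [14, 142, 115], [14, 140, 109], [13, 139, 114]], [[12, 133, 92], [13, 138, 105], [11, 126, 81], [12, 139, 112], [13, 137, 115]], [[13, 137, 110], [13, 140, 115], [12, 133, 92], [13, 142, 115], [13, 140, 118]]]
side [263 170  37  22 429] [281.09324009 180.22144522] [[262.6861572265625, 179.11077880859375], [295.0123291015625, 167.7015380859375], [299.68310546875, 180.93539428710938], [267.35693359375, 192.34463500976562]]
((611.2496948242188, 87.70675659179688), (100.486572265625, 54.20042419433594), 23.009796142578125)
```

View pics/m1.png

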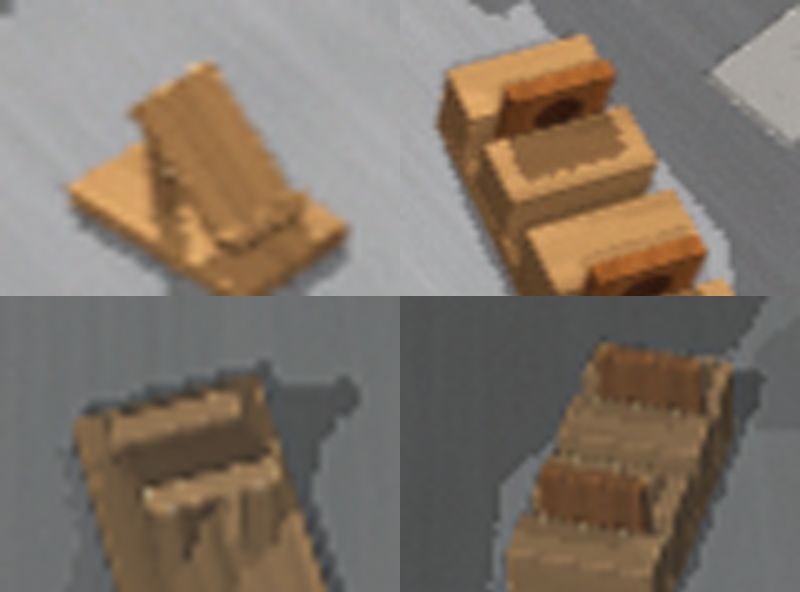

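```bash
cat >> h.py <<'E'
from scipy.spatial.transform import Rotation as Ro
def delta(R,p,st=None,grasp=None):
    """R: Rotation of tool, p: TCP (or grasp point if grasp=dist ahead). Returns shift mm, rotvec deg"""
    s=st or readout.state(); R0=Ro.from_euler('xyz',s["ee_rot"])
    p=np.array(p,float)
    if grasp: p=p-R.apply([0,0,grasp])
    return (R0.inv().apply(p-s["tcp_pos"])*1000).round(1),np.degrees((R0.inv()*R).as_rotvec()).round(2)
def down(yaw): return Ro.from_euler('xyz',[np.pi,0,yaw])
E
python3 - <<'E'
from h import *
S=grab_frame("scene");D=grab_frame("side")
for uv in [(198.5,128.5),(233.4,134),(220,142)]: print("rest S",ray(S,uv,.01).round(3))
for uv in [(226.4,285.5),(249.75,279.9)]: print("rest D",ray(D,uv,.01).round(3))
# rack top corners (z=.046) scene crop scale5 origin 300,225, img x offset 400
for uv in [(445,72),(585,37)]: print("rack S",ray(S,(300+(uv[0]-400)/5,225+uv[1]/5),.046).round(3))
print("rack c",ray(S,(338,265),.046).round(3))
w=grab_frame("wrist");s=readout.state();R0=Ro.from_euler('xyz',s["ee_rot"]).as_matrix()
Rw=np.array(w["R"]);c=-Rw.T@np.array(w["t"])
print("cam in tool",R0.T@(c-s["tcp_pos"]),(Rw@R0).round(3),w["fx"])
for p in [(.45,-.05),(.6,.2),]:pass
print(delta(down(.348),[.42,-.1,.42]))
E
```

```text
rest S [ 0.529 -0.347  0.01 ]
rest S [ 0.453 -0.261  0.01 ]
rest S [ 0.507 -0.252  0.01 ]
rest D [ 0.448 -0.269  0.01 ]
rest D [ 0.506 -0.256  0.01 ]
rack S [0.533 0.193 0.046]
rack S [0.467 0.215 0.046]
rack c [0.524 0.28  0.046]
cam in tool [0.0815426  0.00047956 0.030827  ] [[ 0.001  1.    -0.   ]
 [-0.949  0.001 -0.314]
 [-0.314  0.     0.949]] 328.1535801340266
(array([ 360.8, -312.8,  -15.3]), array([-0.02, -0.  , -0.01]))
```

Run:
```python
from h import *
print(delta(down(.348),[.51,-.29,.32]))
```

```text
(array([ 380.6, -103.5,   84.7]), array([-0.02, -0.  , -0.01]))
```

Emit:
carry_out --pt "0.38 -0.104 0.085 0 0 0" --pt "0.38 -0.104 0.085 0 0 0" --pt "0.38 -0.104 0.085 0 0 0" --pt "0.38 -0.104 0.085 0 0 0" --pt "0.38 -0.104 0.085 0 0 0" --pt "0.38 -0.104 0.085 0 0 0" --pt "0.38 -0.104 0.085 0 0 0" --pt "0.38 -0.104 0.085 0 0 0" --pt "0.38 -0.104 0.085 0 0 0" --pt "0.38 -0.104 0.085 0 0 0" --pt "0.38 -0.104 0.085 0 0 0" --pt "0.38 -0.104 0.085 0 0 0"

```text
time: 1.55
tcp_pos: [0.5084, -0.2908, 0.3202]
ee_rot: [3.141, -0.0, 0.346]
ft_force: [0.1, -0.3, -0.5]
finger_gap: 0.0854
finger_force: 0.0
```

Run:
```python
from h import *
import pickle
w=grab_frame("wrist");pickle.dump(w,open("wrest.pkl","wb"))
cv2.imwrite("pics/w_rest.png",crop(w,0,0,512,384,1.5))
print(proj(w,[.49,-.308,0])*1.5)
print(delta(down(.348),[.555,.28,.36]))
```

```text
[403.26145878 299.38424929]
(array([ 237.4, -521.1,  -40.1]), array([ 0.03, -0.01, -0.12]))
```

View pics/w_rest.png

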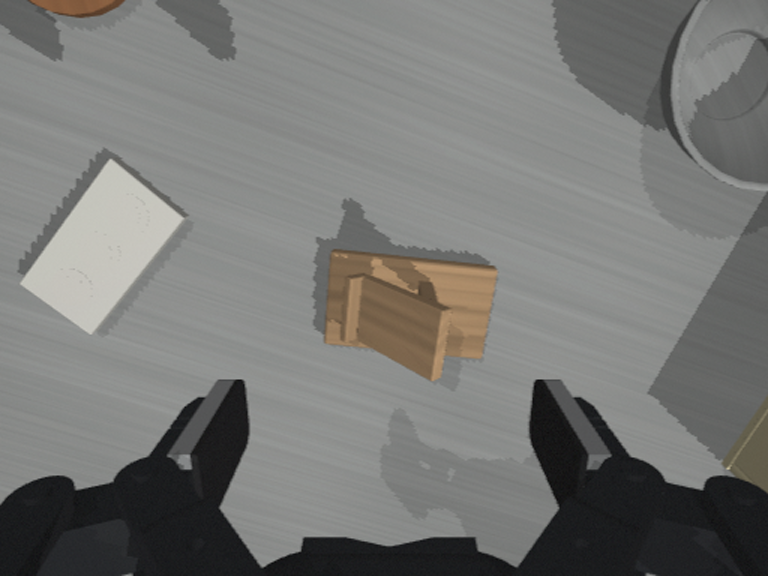

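The rest is at (410,305), with its base corners near (332,251), (496,268), (484,358) and (326,344). The ledge is on the left.

Emit:
carry_out --pt "0.237 -0.521 -0.04 0 0 0" --pt "0.237 -0.521 -0.04 0 0 0" --pt "0.237 -0.521 -0.04 0 0 0" --pt "0.237 -0.521 -0.04 0 0 0" --pt "0.237 -0.521 -0.04 0 0 0" --pt "0.237 -0.521 -0.04 0 0 0" --pt "0.237 -0.521 -0.04 0 0 0" --pt "0.237 -0.521 -0.04 0 0 0" --pt "0.237 -0.521 -0.04 0 0 0" --pt "0.237 -0.521 -0.04 0 0 0" --pt "0.237 -0.521 -0.04 0 0 0" --pt "0.237 -0.521 -0.04 0 0 0" --pt "0.237 -0.521 -0.04 0 0 0" --pt "0.237 -0.521 -0.04 0 0 0" --pt "0.237 -0.521 -0.04 0 0 0" --pt "0.237 -0.521 -0.04 0 0 0"

```text
time: 3.2
tcp_pos: [0.5548, 0.2794, 0.3599]
ee_rot: [3.141, 0.0, 0.346]
ft_force: [-1.2, 0.6, -0.9]
finger_gap: 0.0851
finger_force: 0.0
```

Run:
```python
from h import *
import pickle
w=pickle.load(open("wrest.pkl","rb"))
P=np.array([ray(w,(u/1.5,v/1.5),.01)[:2] for u,v in [(331,251),(496,268),(484,358),(326,344)]])
print(P.round(4),P.mean(0),np.linalg.norm(P-np.roll(P,-1,0),axis=1))
r=cv2.minAreaRect((P*1000).astype(np.float32));print(r)
for a,b in [(0,1),(3,2)]: d=P[b]-P[a];print(np.degrees(np.arctan2(d[1],d[0])))
for a,b in [(0,3),(1,2)]: d=P[b]-P[a];print(np.degrees(np.arctan2(d[1],d[0])))
w=grab_frame("wrist");pickle.dump(w,open("wrack.pkl","wb"))
cv2.imwrite("pics/w_rack.png",crop(w,0,0,512,384,1.5))
```

```text
[[ 0.5071 -0.2563]
 [ 0.5304 -0.3511]
 [ 0.4738 -0.3678]
 [ 0.4493 -0.2715]] [ 0.49015683 -0.31170261] [0.097672   0.05898052 0.09938033 0.05978836]
((490.4678039550781, -312.065185546875), (59.786006927490234, 99.91056060791016), 14.266589164733887)
-76.23094061301397
-75.7334123475664
-165.22529157510056
-163.5547002905449
```

View pics/w_rack.png

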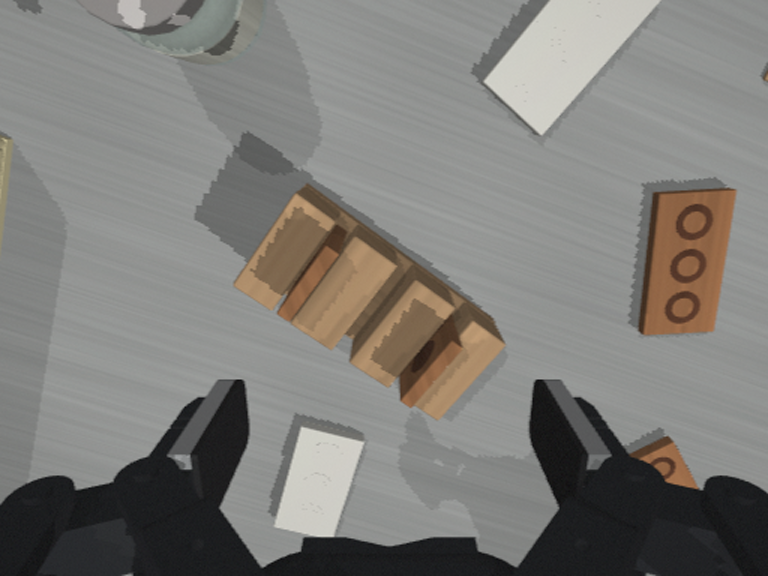

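The rack is centred near (370,305). The middle slot runs between edges (397,266)-(334,349) and (413,279)-(350,361). The mould is at (688,262).

Run:
```python
from h import *
import pickle
w=pickle.load(open("wrack.pkl","rb"))
f=lambda L,z:np.array([ray(w,(u/1.5,v/1.5),z)[:2] for u,v in L])
A=lambda d:np.degrees(np.arctan2(d[1],d[0])).round(2)
P=f([(397,266),(334,349),(350,361),(413,279)],.046);print(P.round(4),P.mean(0).round(4),A(P[0]-P[1]),A(P[3]-P[2]),np.linalg.norm(P-np.roll(P,-1,0),axis=1))
Q=f([(302,190),(503,344),(437,420),(235,286)],.046);print(Q.round(4),Q.mean(0).round(4),[A(Q[i]-Q[j]) for i,j in [(0,1),(3,2),(0,3),(1,2)]],np.linalg.norm(Q-np.roll(Q,-1,0),axis=1))
# automatic: mould contour
h=cv2.cvtColor(w["pixels"],cv2.COLOR_RGB2HSV);k=cv2.inRange(h,(0,110,40),(25,255,255))
_,l=cv2.connectedComponents(k);c=(l==l[int(290/1.5),int(688/1.5)]).astype(np.uint8)
q=max(cv2.findContours(c,0,1)[0],key=cv2.contourArea);X=f(q[:,0]*1.5,.009)
print("mould",cv2.minAreaRect((X*1000).astype(np.float32)))
M=f([(655,192),(735,188),(713,333),(641,334)],.009);print(M.round(4),M.mean(0),[A(M[i]-M[j]) for i,j in[(0,3),(1,2)]],np.linalg.norm(M-np.roll(M,-1,0),axis=1))
```

```text
[[0.557  0.2742]
 [0.4922 0.2928]
 [0.4876 0.2807]
 [0.5526 0.2623]] [0.5223 0.2775] -16.09 -15.8 [0.06742294 0.01301206 0.06751508 0.01266576]
[[0.5808 0.3405]
 [0.5316 0.1937]
 [0.4659 0.2124]
 [0.5118 0.3622]] [0.5225 0.2772] [np.float64(71.49), np.float64(72.96), np.float64(-17.4), np.float64(-15.88)] [0.15486612 0.06834176 0.15665615 0.0723162 ]
mould ((614.0994873046875, 87.85682678222656), (100.03289031982422, 52.22700119018555), 23.105182647705078)
[[0.6502 0.1306]
 [0.6699 0.0835]
 [0.5768 0.0426]
 [0.5589 0.0902]] [0.61395039 0.08670993] [np.float64(23.88), np.float64(23.71)] [0.05107587 0.10165402 0.05084314 0.0998871 ]
```

```bash
cat >> h.py <<'E'
def MR(x,z): 
    x=np.array(x,float);z=np.array(z,float);return Ro.from_matrix(np.column_stack([x,np.cross(z,x),z]))
a=np.radians(-75.9);REST=np.array([.4903,-.3120,0])
xr=np.array([np.cos(a),np.sin(a),0]);yr=np.array([-xr[1],xr[0],0]);zz=np.array([0,0,1.])
U=(xr+zz)/2**.5;N=(zz-xr)/2**.5;CORN=REST-.03*xr+.02*zz
E
python3 - <<'E'
from h import *
s=readout.state();print(s["joints"].round(3))
def wrist(R,j1,phi):
    M=Ro.from_euler('Y',phi).inv()*Ro.from_euler('Z',j1).inv()*R
    e=M.as_euler('ZYZ')  # j4,j5,j6+pi/2
    return [(round((e[0]+k*np.pi+np.pi)%(2*np.pi)-np.pi,2),round(e[1]*(1-2*k),2),round((e[2]+k*np.pi-np.pi/2+np.pi)%(2*np.pi)-np.pi,2)) for k in (0,)]
j=s["joints"];print(wrist(Ro.from_euler('xyz',s["ee_rot"]),j[0],j[1]+j[2]))
for nm,R,g in [("slope +u",MR(U,-N),CORN+.05*U),("slope -u",MR(-U,-N),CORN+.05*U),("end +yr",MR(yr,-U),CORN+.088*U),("end -yr",MR(-yr,-U),CORN+.088*U)]:
    p=g-R.apply([0,0,.155]);j1=np.arctan2(p[1],p[0])
    print(nm,p.round(3),round(j1,2),[wrist(R,j1,ph) for ph in (1.5,1.8,2.1)])
print(delta(down(np.radians(23.4)),[.614,.0868,.24]))
E
```

```text
[ 0.277  0.538  1.161 -0.     1.442  1.501]
[(np.float64(-0.0), np.float64(1.44), np.float64(1.5))]
slope +u [ 0.465 -0.211  0.165] -0.43 [[(np.float64(-0.64), np.float64(1.17), np.float64(2.58))], [(np.float64(-0.75), np.float64(0.94), np.float64(2.8))], [(np.float64(-0.96), np.float64(0.74), np.float64(3.11))]]
slope -u [ 0.465 -0.211  0.165] -0.43 [[(np.float64(-0.64), np.float64(1.17), np.float64(-0.56))], [(np.float64(-0.75), np.float64(0.94), np.float64(-0.34))], [(np.float64(-0.96), np.float64(0.74), np.float64(-0.03))]]
end +yr [ 0.525 -0.45   0.192] -0.71 [[(np.float64(0.55), np.float64(2.25), np.float64(0.83))], [(np.float64(0.46), np.float64(1.98), np.float64(0.66))], [(np.float64(0.43), np.float64(1.71), np.float64(0.53))]]
end -yr [ 0.525 -0.45   0.192] -0.71 [[(np.float64(0.55), np.float64(2.25), np.float64(-2.31))], [(np.float64(0.46), np.float64(1.98), np.float64(-2.48))], [(np.float64(0.43), np.float64(1.71), np.float64(-2.61))]]
(array([ -9.6, 201.4, 119.9]), array([ 0.  ,  0.  , -3.57]))
```

Emit:
carry_out --pt "-0.0096 0.2014 0.06 0 0 -3.57" --pt "-0.0096 0.2014 0.06 0 0 -3.57" --pt "-0.0096 0.2014 0.06 0 0 -3.57" --pt "-0.0096 0.2014 0.06 0 0 -3.57" --pt "-0.0096 0.2014 0.06 0 0 -3.57" --pt "-0.0096 0.2014 0.12 0 0 -3.57" --pt "-0.0096 0.2014 0.12 0 0 -3.57" --pt "-0.0096 0.2014 0.12 0 0 -3.57" --pt "-0.0096 0.2014 0.12 0 0 -3.57"

```text
time: 4.15
tcp_pos: [0.6144, 0.0887, 0.2414]
ee_rot: [3.141, -0.002, 0.411]
ft_force: [0.3, -0.0, 0.7]
finger_gap: 0.0855
finger_force: 0.0
```

Run:
```python
from h import *
w=grab_frame("wrist")
f=lambda L,z:np.array([ray(w,(u,v),z)[:2] for u,v in L])
h=cv2.cvtColor(w["pixels"],cv2.COLOR_RGB2HSV);k=cv2.inRange(h,(0,110,40),(25,255,255))
c0=proj(w,[.614,.087,.009]);print(c0)
n,l,st,ce=cv2.connectedComponentsWithStats(k);print(st[1:][st[1:,4]>200],)
i=min([i for i in range(1,n) if st[i,4]>500],key=lambda i:abs(ce[i]-c0).sum());c=(l==i).astype(np.uint8)
q=max(cv2.findContours(c,0,1)[0],key=cv2.contourArea);X=f(q[:,0],.008)
print("mould",cv2.minAreaRect((X*1000).astype(np.float32)))
cv2.imwrite("pics/w2.png",crop(w,0,0,512,384,1.5))
print(delta(down(np.radians(23.4)),[.614,.0868,.172]))
```

```text
[259.91784019 213.8246026 ]
[[  224   138    79   142 10492]
 [    0   239    24    23   269]
 [  415   239    97    71  2361]]
mould ((614.5142822265625, 85.61229705810547), (100.73340606689453, 49.274044036865234), 23.099201202392578)
(array([-1.3,  1.5, 69.8]), array([ 0.08, -0.16,  0.14]))
```

View pics/w2.png

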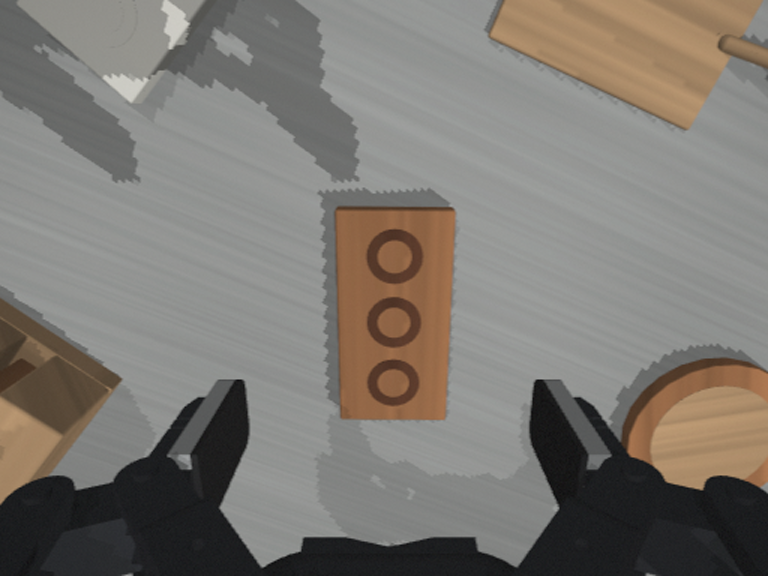

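The mould is centred and square between the fingers, at (395,313), and the rack and lid are clear. I'm descending to grip it.

Emit:
carry_out --pt "-0.001 0.002 0.045 0 0 0" --pt "-0.001 0.002 0.069 0 0 0" --pt "-0.001 0.002 0.069 0 0 0" --pt "-0.001 0.002 0.069 0 0 0" --pt "-0.001 0.002 0.069 0 0 0"

```text
time: 4.7
tcp_pos: [0.6146, 0.0862, 0.1731]
ee_rot: [3.14, -0.004, 0.411]
ft_force: [0.1, 0.3, -0.3]
finger_gap: 0.0855
finger_force: 0.0
```

Emit:
carry_out --pt "0 0 0 0 0 0" --pt "0 0 0 0 0 0" --pt "0 0 0 0 0 0" --pt "0 0 0 0 0 0" --pt "0 0 0 0 0 0" --pt "0 0 0 0 0 0" --pt "0 0 0 0 0 0" --pt "0 0 0 0 0 0" --grip 0 --newtons 45

```text
time: 5.5
tcp_pos: [0.6141, 0.086, 0.1718]
ee_rot: [3.141, -0.001, 0.41]
ft_force: [-1.2, -0.5, 5.9]
finger_gap: 0.0485
finger_force: 46.8
```

Emit:
carry_out --pt "0 0 -0.05 0 0 0" --pt "0 0 -0.1 0 0 0" --pt "0 0 -0.15 0 0 0" --pt "0 0 -0.15 0 0 0" --pt "0 0 -0.15 0 0 0"

```text
time: 6.0
tcp_pos: [0.6137, 0.086, 0.3218]
ee_rot: [3.141, -0.002, 0.41]
ft_force: [-0.1, -1.0, -1.0]
finger_gap: 0.0483
finger_force: 47.1
```

Run:
```python
from h import *
R=MR(-U,-N);T=CORN+.05*U+.0045*N
print(delta(R,T+.006*U+.05*N,grasp=.167),readout.state()["finger_gap"])
```

```text
(array([-248.1,  170.6,  105.2]), array([-31.42, -37.24, -76.18])) 0.04834110015593591
```

Emit:
carry_out --pt "-0.248 0.171 0.0 -31.42 -37.24 -76.18" --pt "-0.248 0.171 0.0 -31.42 -37.24 -76.18" --pt "-0.248 0.171 0.0 -31.42 -37.24 -76.18" --pt "-0.248 0.171 0.0 -31.42 -37.24 -76.18" --pt "-0.248 0.171 0.0 -31.42 -37.24 -76.18" --pt "-0.248 0.171 0.0 -31.42 -37.24 -76.18" --pt "-0.248 0.171 0.0 -31.42 -37.24 -76.18" --pt "-0.248 0.171 0.0 -31.42 -37.24 -76.18" --pt "-0.248 0.171 0.0 -31.42 -37.24 -76.18" --pt "-0.248 0.171 0.0 -31.42 -37.24 -76.18" --pt "-0.248 0.171 0.0 -31.42 -37.24 -76.18" --pt "-0.248 0.171 0.0 -31.42 -37.24 -76.18" --pt "-0.248 0.171 0.0 -31.42 -37.24 -76.18" --pt "-0.248 0.171 0.03 -31.42 -37.24 -76.18" --pt "-0.248 0.171 0.06 -31.42 -37.24 -76.18" --pt "-0.248 0.171 0.09 -31.42 -37.24 -76.18" --pt "-0.248 0.171 0.105 -31.42 -37.24 -76.18" --pt "-0.248 0.171 0.105 -31.42 -37.24 -76.18" --pt "-0.248 0.171 0.105 -31.42 -37.24 -76.18"

```text
time: 7.9
tcp_pos: [0.4549, -0.1699, 0.2159]
ee_rot: [-3.139, 0.784, 1.818]
ft_force: [0.6, -0.2, 0.1]
finger_gap: 0.0488
finger_force: 47.1
```

Run:
```python
from h import *
R=MR(-U,-N);T=CORN+.05*U+.0045*N
print(delta(R,T+.006*U+.05*N,grasp=.167),readout.state()["joints"].round(2))
w=grab_frame("side");s=grab_frame("scene");wr=grab_frame("wrist")
a=crop(s,165,85,100,75,4);b=crop(w,195,245,100,75,4);c=crop(wr,0,0,512,384,300/384)
cv2.imwrite("pics/w3.png",np.vstack([np.hstack([a,b]),np.pad(c,((0,0),(0,800-c.shape[1]),(0,0)))]))
```

```text
(array([ 0.2, -0.3, -0.6]), array([-0.13, -0.05,  0.04])) [-0.51  0.52  1.84 -1.28  0.57  0.3 ]
```

View pics/w3.png

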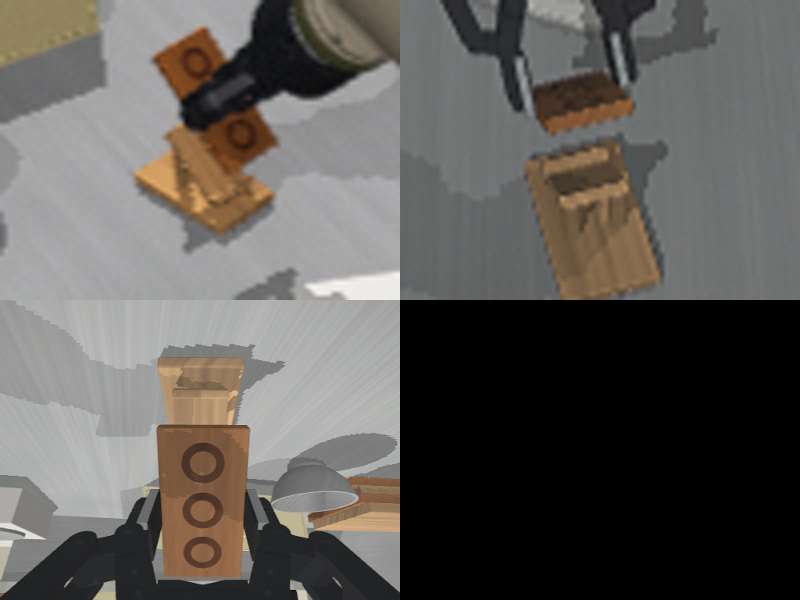

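The mould hangs parallel above the slope and is centred on the rest (wrist view (200,500), rest above it at (200,390)). I'm lowering it along the slope normal.

Emit:
carry_out --pt "0 0 0.015 0 0 0" --pt "0 0 0.03 0 0 0" --pt "0 0 0.045 0 0 0" --pt "0 0 0.045 0 0 0" --pt "0 0 0.045 0 0 0"

```text
time: 8.55
tcp_pos: [0.4624, -0.2005, 0.1845]
ee_rot: [-3.139, 0.785, 1.818]
ft_force: [0.4, 0.5, 0.6]
finger_gap: 0.0484
finger_force: 47.1
```

Run:
```python
from h import *
R=MR(-U,-N);T=CORN+.05*U+.0045*N
s=readout.state();print(delta(R,T,grasp=.167),s["joints"].round(2),s["ft_force"])
```

```text
(array([ 6.2, -0.1,  4.9]), array([-0.09, -0.01,  0.05])) [-0.56  0.59  1.83 -1.4   0.52  0.4 ] [0.35591913 0.4741223  0.62678843]
```

Emit:
carry_out --pt "0.003 0 0.003 0 0 0" --pt "0.006 0 0.004 0 0 0" --pt "0.006 0 0.004 0 0 0" --pt "0.006 0 0.004 0 0 0"

```text
time: 8.95
tcp_pos: [0.4629, -0.1989, 0.1782]
ee_rot: [-3.138, 0.784, 1.819]
ft_force: [-2.2, 4.7, 5.3]
finger_gap: 0.0484
finger_force: 47.9
```

Run:
```python
from h import *
R=MR(-U,-N);T=CORN+.05*U+.0045*N
s=readout.state();print(delta(R,T,grasp=.167),s["joints"].round(3),Ro.from_euler('xyz',s["ee_rot"]).inv().apply(s["ft_force"]))
```

```text
(array([ 0.8, -1. ,  1.4]), array([-0.12, -0.09,  0.09])) [-0.558  0.606  1.829 -1.421  0.52   0.426] [-0.14849595 -1.00925466 -7.30349572]
```

Emit:
carry_out --pt "0.0 0 -0.001 0 0 0" --pt "0.0 0 -0.001 0 0 0" --pt "0.0 0 -0.001 0 0 0" --pt "0.0 0 -0.001 0 0 0" --pt "0.0 0 -0.001 0 0 0" --grip 0.9

```text
time: 9.45
tcp_pos: [0.4628, -0.1987, 0.1785]
ee_rot: [-3.138, 0.783, 1.819]
ft_force: [-0.1, 0.3, 0.1]
finger_gap: 0.077
finger_force: 0.0
```

Emit:
carry_out --pt "0 0 -0.02 0 0 0" --pt "0 0 -0.05 0 0 0" --pt "0 0 -0.09 0 0 0" --pt "0 0 -0.13 0 0 0" --pt "0 0 -0.16 0 0 0" --pt "0 0 -0.16 0 0 0"

```text
time: 10.05
tcp_pos: [0.4353, -0.0873, 0.2942]
ee_rot: [3.14, 0.786, 1.818]
ft_force: [0.5, -1.1, 0.6]
finger_gap: 0.0767
finger_force: 0.0
```

Run:
```python
from h import *
s=readout.state();print(s["joints"].round(3),s["finger_gap"],s["tcp_pos"])
w=grab_frame("side");sc=grab_frame("scene");wr=grab_frame("wrist")
a=crop(sc,165,85,100,75,4);b=crop(w,195,245,100,75,4);c=crop(wr,0,0,512,384,300/384)
cv2.imwrite("pics/w4.png",np.vstack([np.hstack([a,b]),np.pad(c,((0,0),(0,800-c.shape[1]),(0,0)))]))
R=MR(yr,-U);G=CORN+.086*U+.0045*N
print("up",delta(R,G+.1*U+.04*zz+.0*xr,grasp=.155),"TCP",G+.1*U+.04*zz+.155*U)
for sg in (1,-1):
  for X,l in [(CORN+100e-3*U+sg*.025*yr+.009*N,"top"),(CORN+sg*.025*yr+.009*N,"bot")]: print(l,sg,proj(sc,X).round(1),((proj(sc,X)-[165,85])*4).round(),((proj(w,X)-[195,245])*4+[400,0]).round())
```

```text
[-0.353  0.332  1.844 -1.026  0.751  0.109] 0.07669749605401482 [ 0.43531068 -0.08728187  0.29420939]
up (array([-318.9,   -0.9,  299.1]), array([69.01, 69.34, 69.29])) TCP [ 0.54095765 -0.51367658  0.30430539]
top 1 [198.2 105.7] [133.  83.] [650. 181.]
bot 1 [216.7 134.4] [207. 198.] [618. 145.]
top -1 [210.3  98.5] [181.  54.] [564. 204.]
bot -1 [228.2 126.7] [253. 167.] [539. 166.]
```

View pics/w4.png

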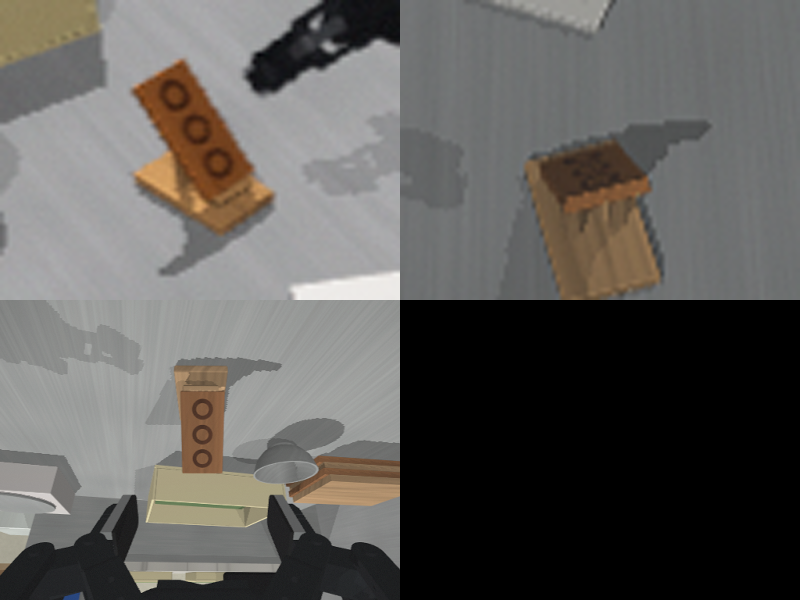

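The plate is seated on the rest with its lower end on the ledge (scene crop (195,130)), within about 1 mm of the predicted pose. I'm going round for the end grip, with an intermediate pose pointing straight down.

Run:
```python
from h import *
yw=np.arctan2(yr[1],yr[0])
M=down(yw);pm=[.50,-.36,.42]
print(delta(M,pm))
R=MR(yr,-U);G=CORN+.086*U+.0045*N
st={"ee_rot":M.as_euler('xyz'),"tcp_pos":np.array(pm)}
print(delta(R,G+.07*U,st=st,grasp=.155),G)
```

```text
(array([-287.8,   -3.8,  104.9]), array([34.92, 35.23, 84.98]))
(array([  2.3, 137.8, 176.9]), array([45., -0., -0.])) [ 0.49703089 -0.33879679  0.08399316]
```

Emit:
carry_out --pt "-0.06 0 -0.02 34.92 35.23 84.98" --pt "-0.12 0 0.0 34.92 35.23 84.98" --pt "-0.18 0 0.03 34.92 35.23 84.98" --pt "-0.23 -0.002 0.06 34.92 35.23 84.98" --pt "-0.288 -0.004 0.105 34.92 35.23 84.98" --pt "-0.288 -0.004 0.105 34.92 35.23 84.98" --pt "-0.288 -0.004 0.105 34.92 35.23 84.98" --pt "-0.288 -0.004 0.105 34.92 35.23 84.98" --pt "-0.288 -0.004 0.105 34.92 35.23 84.98" --pt "-0.288 -0.004 0.105 34.92 35.23 84.98" --pt "-0.288 -0.004 0.105 34.92 35.23 84.98" --pt "-0.288 -0.004 0.105 34.92 35.23 84.98" --pt "-0.288 -0.004 0.105 34.92 35.23 84.98" --pt "-0.288 -0.004 0.105 34.92 35.23 84.98" --pt "-0.288 -0.004 0.105 34.92 35.23 84.98" --pt "-0.288 -0.004 0.105 34.92 35.23 84.98" --grip 0.5

```text
time: 11.8
tcp_pos: [0.4997, -0.3599, 0.4205]
ee_rot: [3.141, 0.0, 0.247]
ft_force: [-0.4, -0.1, 0.4]
finger_gap: 0.0424
finger_force: 0.0
```

Run:
```python
from h import *
R=MR(yr,-U);G=CORN+.086*U+.0045*N
s=readout.state();print(s["joints"].round(2),delta(R,G+.07*U,grasp=.155),s["finger_gap"])
```

```text
[-0.82  0.49  1.07 -0.    1.58  0.51] (array([  2.5, 137.9, 177.4]), array([4.502e+01, 2.000e-02, 3.000e-02])) 0.042369181472088686
```

Emit:
carry_out --pt "0.001 0.05 0 8 0 0" --pt "0.002 0.1 0.0 16 0 0" --pt "0.0025 0.138 0.02 24 0 0" --pt "0.0025 0.138 0.06 32 0 0" --pt "0.0025 0.138 0.1 40 0 0" --pt "0.0025 0.138 0.14 45 0 0" --pt "0.0025 0.138 0.177 45 0 0" --pt "0.0025 0.138 0.177 45 0 0" --pt "0.0025 0.138 0.177 45 0 0" --pt "0.0025 0.138 0.177 45 0 0"

```text
time: 12.8
tcp_pos: [0.5361, -0.4931, 0.2469]
ee_rot: [-2.361, -0.002, 0.247]
ft_force: [1.4, -1.1, 0.8]
finger_gap: 0.0424
finger_force: 0.0
```

Run:
```python
from h import *
R=MR(yr,-U);G=CORN+.086*U+.0045*N
s=readout.state();print(s["joints"].round(2),delta(R,G,grasp=.155),s["finger_gap"])
w=grab_frame("side");sc=grab_frame("scene");wr=grab_frame("wrist")
a=crop(sc,165,85,100,75,4);b=crop(w,195,245,100,75,4);c=crop(wr,0,0,512,384,300/384)
cv2.imwrite("pics/w5.png",np.vstack([np.hstack([a,b]),np.pad(c,((0,0),(0,800-c.shape[1]),(0,0)))]))
```

```text
[-0.94  0.94  0.75  0.33  2.17  0.47] (array([-0.4,  2.3, 72.7]), array([ 0.27, -0.08,  0.12])) 0.042355554677491705
```

View pics/w5.png

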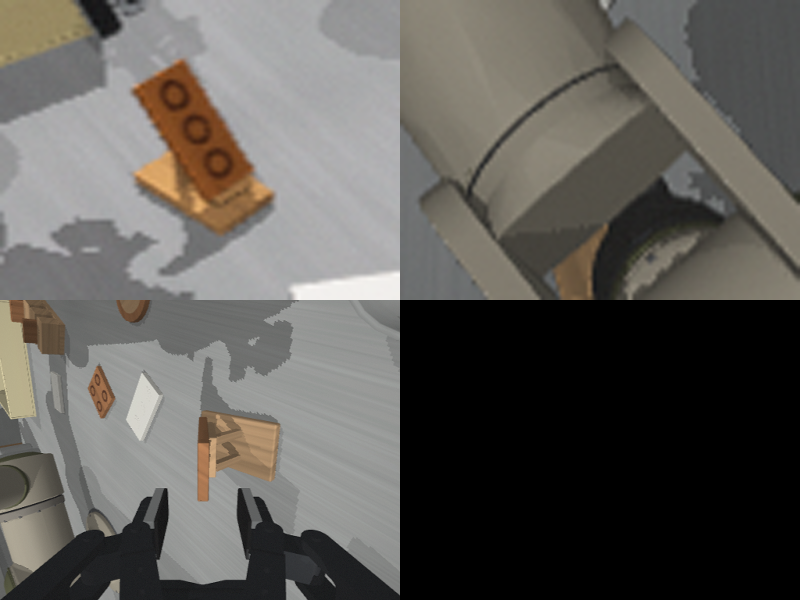

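The plate is seen edge-on at (203,460), centred between the open fingertips at (165,520) and (240,520).

Emit:
carry_out --pt "0 0 0.02 0 0 0" --pt "0 0 0.03 0 0 0" --pt "0 0 0.03 0 0 0" --pt "0 0 0.03 0 0 0"

```text
time: 13.35
tcp_pos: [0.5308, -0.4727, 0.2238]
ee_rot: [-2.358, -0.001, 0.246]
ft_force: [0.1, -0.2, 0.5]
finger_gap: 0.0429
finger_force: 0.0
```

Run:
```python
from h import *
R=MR(yr,-U);G=CORN+.086*U+.0045*N
s=readout.state();print(s["joints"].round(2),delta(R,G,grasp=.155),s["qvel"].round(3))
```

```text
[-0.93  0.92  0.85  0.32  2.09  0.45] (array([-0.2,  1.1, 41.5]), array([ 0.1 , -0.04,  0.06])) [-0.007 -0.    -0.013  0.    -0.    -0.001]
```

Emit:
carry_out --pt "0 0.001 0.02 0 0 0" --pt "0 0.001 0.036 0 0 0" --pt "0 0.001 0.041 0 0 0" --pt "0 0.001 0.041 0 0 0" --pt "0 0.001 0.041 0 0 0" --pt "0 0.001 0.041 0 0 0"

```text
time: 13.95
tcp_pos: [0.5239, -0.4456, 0.1937]
ee_rot: [-2.358, -0.001, 0.246]
ft_force: [0.8, 0.9, 0.4]
finger_gap: 0.0426
finger_force: 0.0
```

Emit:
carry_out --pt "0 0 0 0 0 0" --pt "0 0 0 0 0 0" --pt "0 0 0 0 0 0" --pt "0 0 0 0 0 0" --pt "0 0 0 0 0 0" --pt "0 0 0 0 0 0" --pt "0 0 0 0 0 0" --grip 0 --newtons 50

```text
time: 14.65
tcp_pos: [0.5238, -0.4447, 0.1936]
ee_rot: [-2.354, -0.001, 0.247]
ft_force: [-1.6, 2.1, 6.5]
finger_gap: 0.0081
finger_force: 48.7
```

Run:
```python
from h import *
R=MR(yr,-U);G=CORN+.086*U+.0045*N
s=readout.state();print(delta(R,G,grasp=.155),s["ft_force"],s["moment"])
# next: back off 80mm along U/N, then upright above the slot
n=(U*.05+N*.05);print("clear",delta(R,G+n,grasp=.155))
```

```text
(array([-0.2,  0.3, -0.2]), array([-0.1 , -0.01,  0.06])) [-1.58272544  2.14879732  6.47018098] [ 0.81204365  0.21634554 -0.04923221]
clear (array([ -0.1, -49.8, -50.2]), array([-0.1 , -0.01,  0.06]))
```

Emit:
carry_out --pt "0 -0.02 -0.02 0 0 0" --pt "0 -0.05 -0.05 0 0 0" --pt "0 -0.085 -0.085 0 0 0" --pt "0 -0.12 -0.12 -8 0 0" --pt "0 -0.15 -0.15 -16 0 0" --pt "0 -0.16 -0.16 -24 0 0" --pt "0 -0.16 -0.16 -32 0 0" --pt "0 -0.16 -0.16 -40 0 0" --pt "0 -0.16 -0.16 -45 0 0" --pt "0 -0.16 -0.16 -45 0 0" --pt "0 -0.16 -0.16 -45 0 0"

```text
time: 15.75
tcp_pos: [0.5237, -0.4449, 0.4192]
ee_rot: [-3.139, -0.0, 0.246]
ft_force: [-0.5, -0.0, -0.2]
finger_gap: 0.0087
finger_force: 48.7
```

Run:
```python
from h import *
s=readout.state();print(s["joints"].round(2),s["finger_gap"],s["tcp_pos"],delta(down(np.radians(-16.2)),[.5223,.2775,.42]))
```

```text
[-0.88  0.63  0.82  0.    1.69  0.45] 0.008722836705673968 [ 0.52365047 -0.44486631  0.41915091] (array([ 174.7, -700.9,    1. ]), array([-1.500e-01,  1.000e-02,  3.031e+01]))
```

Emit:
carry_out --pt "0.175 -0.701 0.001 0 0 30.3" --pt "0.175 -0.701 0.001 0 0 30.3" --pt "0.175 -0.701 0.001 0 0 30.3" --pt "0.175 -0.701 0.001 0 0 30.3" --pt "0.175 -0.701 0.001 0 0 30.3" --pt "0.175 -0.701 0.001 0 0 30.3" --pt "0.175 -0.701 0.001 0 0 30.3" --pt "0.175 -0.701 0.001 0 0 30.3" --pt "0.175 -0.701 0.001 0 0 30.3" --pt "0.175 -0.701 0.001 0 0 30.3" --pt "0.175 -0.701 0.001 0 0 30.3" --pt "0.175 -0.701 0.001 0 0 30.3" --pt "0.175 -0.701 0.001 0 0 30.3" --pt "0.175 -0.701 0.001 0 0 30.3" --pt "0.175 -0.701 0.001 0 0 30.3" --pt "0.175 -0.701 0.001 0 0 30.3" --pt "0.175 -0.701 0.001 0 0 30.3" --pt "0.175 -0.701 0.001 0 0 30.3" --pt "0.175 -0.701 0.001 0 0 30.3" --pt "0.175 -0.701 0.001 0 0 30.3"

```text
time: 17.75
tcp_pos: [0.5228, 0.2766, 0.4182]
ee_rot: [-3.142, -0.001, -0.284]
ft_force: [-0.2, -0.8, -0.2]
finger_gap: 0.0082
finger_force: 48.8
```

Run:
```python
from h import *
s=readout.state();print(s["joints"].round(2),delta(down(np.radians(-16.2)),[.5223,.2775,.34]))
```

```text
[ 0.29  0.45  1.15 -0.    1.54  2.14] (array([-0.8, -0.7, 78.2]), array([-0.  , -0.03, -0.07]))
```

Emit:
carry_out --pt "-0.0008 -0.0007 0.04 0 0 0" --pt "-0.0008 -0.0007 0.08 0 0 0" --pt "-0.0008 -0.0007 0.103 0 0 0" --pt "-0.0008 -0.0007 0.103 0 0 0" --pt "-0.0008 -0.0007 0.103 0 0 0" --pt "-0.0008 -0.0007 0.103 0 0 0"

```text
time: 18.35
tcp_pos: [0.5224, 0.2784, 0.317]
ee_rot: [-3.14, -0.003, -0.283]
ft_force: [0.4, 0.6, -0.3]
finger_gap: 0.0085
finger_force: 49.0
```

Run:
```python
from h import *
import pickle
s=readout.state();print(delta(down(np.radians(-16.2)),[.5223,.2775,.32]))
sc=grab_frame("scene");wr=grab_frame("wrist");pickle.dump((sc,wr),open("pre.pkl","wb"))
a=crop(sc,290,185,100,100,5);c=crop(wr,170,130,150,250,2)
cv2.imwrite("pics/w6.png",np.hstack([a,c]))
```

```text
(array([ 0.2,  0.9, -3. ]), array([-0.11, -0.19, -0.01]))
```

View pics/w6.png

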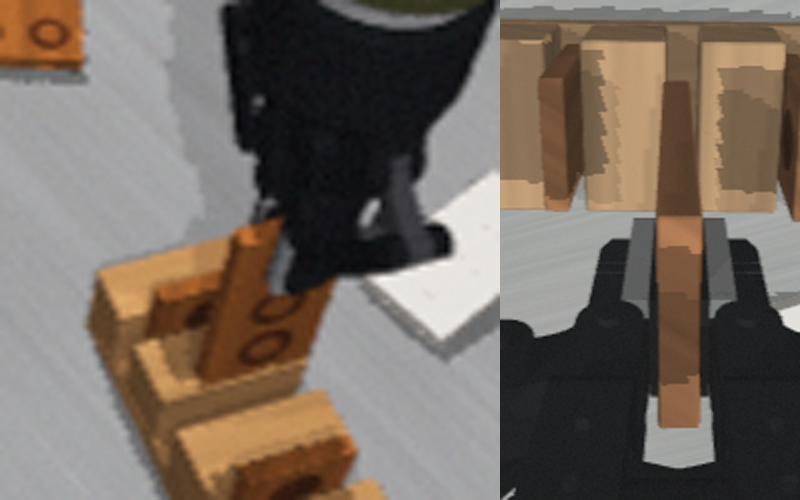

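The wrist view shows the plate's lower edge at (664–690, 83) and the slot at (667–701, 30–80). I'll work out the lateral offset.

Run:
```python
from h import *
import pickle
sc,wr=pickle.load(open("pre.pkl","rb"));s=readout.state()
R=Ro.from_euler('xyz',s["ee_rot"])
T=lambda u,v,z:(R.inv().apply(ray(wr,(170+(u-500)/2,130+v/2),z)-s["tcp_pos"])*1000).round(1)
zb=s["tcp_pos"][2]-.241;print(zb)
print("slot",T(667,42,.046),T(701,42,.046),T(667,80,.046),T(700,80,.046))
for v,z in [(83,zb),(215,zb+.1)]: print("plate",v,T(664,v,z) if v==83 else T(657,v,z),T(690,v,z) if v==83 else T(701,v,z))
print("plate top near",T(659,427,zb+.1),T(698,427,zb+.1))
print("block ends: far",T(620,40,.046),"near",T(620,210,.046))
```

```text
0.07566613887254131
slot [ 33.3  -4.2 270.8] [ 33.3   8.4 270.8] [ 18.7  -4.3 270.7] [ 18.7   8.2 270.7]
plate 83 [ 25.5  -4.8 241.1] [ 25.5   3.8 241.1]
plate 215 [ 26.8  -4.  141.1] [ 26.8   4.2 141.1]
plate top near [-22.2  -4.  140.9] [-22.2   4.1 140.9]
block ends: far [ 34.  -21.6 270.8] near [-35.4 -23.5 270.6]
```

Emit:
carry_out --pt "-0.002 0.0023 0 0 0 0" --pt "-0.002 0.0023 0.01 0 0 0" --pt "-0.002 0.0023 0.022 0 0 0" --pt "-0.002 0.0023 0.022 0 0 0" --pt "-0.002 0.0023 0.022 0 0 0" --pt "-0.002 0.0023 0.022 0 0 0"

```text
time: 19.05
tcp_pos: [0.5196, 0.2768, 0.2932]
ee_rot: [-3.141, -0.001, -0.283]
ft_force: [-0.2, -1.1, -0.1]
finger_gap: 0.0084
finger_force: 49.0
```

Run:
```python
from h import *
s=readout.state();R=Ro.from_euler('xyz',s["ee_rot"]);wr=grab_frame("wrist")
I=R.inv()
T=lambda u,v,z:(I.apply(ray(wr,(u,v),z)-s["tcp_pos"])*1000).round(1)
print(s["tcp_pos"],s["ee_rot"])
h=cv2.cvtColor(wr["pixels"],cv2.COLOR_RGB2HSV)
W=lambda x,y,z:s["tcp_pos"]+R.apply([x,y,z])
pe=proj(wr,W(.025,0,.241));sl=proj(wr,W(.032,0,s["tcp_pos"][2]-.046));print(pe,sl)
for v in sorted({int(pe[1])+3,int(sl[1]),int(sl[1])+3}):
    print(v,[(u,*map(int,h[v,u])) for u in range(242,280)])
```

```text
[0.51962762 0.27683792 0.2931809 ] [-3.14141116e+00 -9.04899856e-04 -2.82541400e-01]
[259.11411118 172.06993963] [259.12133422 159.6283912 ]
159 [(242, 16, 97, 202), (243, 15, 98, 204), (244, 16, 98, 201), (245, 15, 97, 197), (246, 16, 97, 194), (247, 16, 98, 172), (248, 15, 97, 123), (249, 16, 97, 105), (250, 16, 95, 123), (251, 16, 96, 122), (252, 15, 97, 123), (253, 16, 96, 122), (254, 16, 96, 122), (255, 16, 94, 122), (256, 16, 95, 124), (257, 16, 95, 123), (258, 15, 97, 123), (259, 16, 95, 123), (260, 16, 97, 123), (261, 16, 95, 123), (262, 16, 95, 123), (263, 16, 97, 123), (264, 15, 95, 121), (265, 16, 96, 114), (266, 15, 91, 98), (267, 15, 98, 112), (268, 16, 95, 150), (269, 16, 96, 173), (270, 16, 97, 177), (271, 15, 96, 178), (272, 15, 96, 180), (273, 16, 98, 182), (274, 16, 97, 186), (275, 16, 97, 191), (276, 16, 97, 195), (277, 16, 98, 197), (278, 16, 98, 200), (279, 15, 98, 203)]
162 [(242, 16, 98, 204), (243, 16, 98, 201), (244, 16, 97, 202), (245, 16, 97, 197), (246, 15, 99, 196), (247, 16, 97, 174), (248, 16, 95, 121), (249, 16, 91, 106), (250, 17, 97, 124), (251, 16, 
[... 635 characters left out ...]
(245, 15, 94, 133), (246, 15, 95, 126), (247, 15, 94, 106), (248, 16, 91, 87), (249, 15, 92, 108), (250, 16, 95, 121), (251, 14, 108, 109), (252, 13, 126, 97), (253, 13, 127, 94), (254, 14, 127, 92), (255, 13, 126, 93), (256, 13, 119, 94), (257, 13, 122, 94), (258, 12, 127, 92), (259, 12, 122, 94), (260, 12, 125, 94), (261, 13, 126, 93), (262, 13, 125, 92), (263, 13, 123, 93), (264, 14, 125, 104), (265, 13, 110, 109), (266, 16, 90, 91), (267, 15, 92, 103), (268, 15, 96, 141), (269, 16, 96, 159), (270, 16, 96, 159), (271, 16, 97, 161), (272, 15, 98, 164), (273, 15, 98, 167), (274, 15, 96, 170), (275, 15, 98, 174), (276, 15, 96, 176), (277, 15, 98, 179), (278, 15, 98, 161), (279, 15, 95, 137)]
```

The plate is centred in the slot to about 0.3 mm. I'm lowering it.

Emit:
carry_out --pt "0 -0.0002 0.008 0 0 0" --pt "0 -0.0002 0.014 0 0 0" --pt "0 -0.0002 0.02 0 0 0" --pt "0 -0.0002 0.02 0 0 0"

```text
time: 19.5
tcp_pos: [0.5194, 0.2769, 0.2719]
ee_rot: [3.14, 0.001, -0.283]
ft_force: [-0.3, 0.1, -0.2]
finger_gap: 0.0082
finger_force: 49.0
```

Emit:
carry_out --pt "0 0 0.006 0 0 0" --pt "0 0 0.012 0 0 0" --pt "0 0 0.018 0 0 0" --pt "0 0 0.02 0 0 0" --pt "0 0 0.02 0 0 0"

```text
time: 20.0
tcp_pos: [0.5196, 0.277, 0.2526]
ee_rot: [3.141, -0.0, -0.283]
ft_force: [0.3, -0.8, -0.8]
finger_gap: 0.0082
finger_force: 49.0
```

Emit:
carry_out --pt "0 0 0.001 0 0 0" --pt "0 0 0.002 0 0 0" --pt "0 0 0.002 0 0 0"

```text
time: 20.3
tcp_pos: [0.5197, 0.277, 0.2519]
ee_rot: [-3.141, -0.002, -0.283]
ft_force: [-0.8, -0.6, 4.9]
finger_gap: 0.0084
finger_force: 49.7
```

Emit:
carry_out --pt "0 0 0.001 0 0 0" --pt "0 0 0.001 0 0 0"

```text
time: 20.5
tcp_pos: [0.5198, 0.2771, 0.2518]
ee_rot: [-3.14, -0.003, -0.283]
ft_force: [-1.6, -0.8, 10.7]
finger_gap: 0.0084
finger_force: 50.9
```

Contact with the floor is confirmed at the expected height. Releasing.

Emit:
carry_out --pt "0 0 -0.001 0 0 0" --pt "0 0 -0.001 0 0 0" --pt "0 0 -0.001 0 0 0" --pt "0 0 -0.001 0 0 0" --pt "0 0 -0.001 0 0 0" --grip 0.35

```text
time: 21.0
tcp_pos: [0.5196, 0.277, 0.2509]
ee_rot: [3.141, -0.0, -0.283]
ft_force: [-0.2, 0.1, 0.1]
finger_gap: 0.0299
finger_force: 0.0
```

Emit:
carry_out --pt "0 0 -0.01 0 0 0" --pt "0 0 -0.03 0 0 0" --pt "0 0 -0.06 0 0 0" --pt "0 0 -0.1 0 0 0" --pt "0 0 -0.14 0 0 0" --pt "0 0 -0.14 0 0 0" --pt "0 0 -0.14 0 0 0"

```text
time: 21.7
tcp_pos: [0.5192, 0.2769, 0.3921]
ee_rot: [-3.14, -0.002, -0.283]
ft_force: [-0.2, 0.5, -0.7]
finger_gap: 0.0296
finger_force: 0.0
```

Run:
```python
from h import *
s=readout.state();wr=grab_frame("wrist");print(s["finger_gap"],s["ft_force"])
h=cv2.cvtColor(wr["pixels"],cv2.COLOR_RGB2HSV);k=cv2.inRange(h,(0,106,40),(14,255,255))
n,l,st,ce=cv2.connectedComponentsWithStats(k)
print([(a.tolist(),c.round().tolist()) for a,c in zip(st[1:],ce[1:]) if a[4]>80])
sc=grab_frame("scene");h=cv2.cvtColor(sc["pixels"],cv2.COLOR_RGB2HSV);k=cv2.inRange(h,(0,150,40),(14,255,255))
n,l,st,ce=cv2.connectedComponentsWithStats(k[190:310,280:380])
print([(a.tolist(),(c+[280,190]).round().tolist()) for a,c in zip(st[1:],ce[1:]) if a[4]>15])
a=np.radians(73.8);X=np.array([np.cos(a),np.sin(a),0]);Y=np.array([-X[1],X[0],0]);c=np.array([.5205,.2772,0])
for z in (.046,.11):
  for sx in (-.0045,.0045):
    for sy in (-.025,.025): print(z,sx,sy,"scene",proj(sc,c+sx*X+sy*Y+[0,0,z]).round(1),"wrist",proj(wr,c+sx*X+sy*Y+[0,0,z]).round(1))
```

```text
0.02961892458203938 [-0.15551028  0.53288328 -0.6813728 ]
[([459, 124, 53, 80, 2682], [492.0, 165.0]), ([203, 135, 17, 63, 835], [211.0, 166.0]), ([254, 137, 13, 78, 846], [260.0, 176.0]), ([296, 139, 18, 63, 824], [304.0, 170.0])]
[([0, 0, 26, 9, 213], [293.0, 194.0]), ([38, 47, 36, 34, 706], [336.0, 253.0]), ([54, 82, 27, 17, 252], [347.0, 280.0])]
0.046 -0.0045 -0.025 scene [327.  264.8] wrist [263.5 143.3]
0.046 -0.0045 0.025 scene [347.8 258.5] wrist [263.3 192.4]
0.046 0.0045 -0.025 scene [328.8 268.3] wrist [254.2 143.3]
0.046 0.0045 0.025 scene [349.8 261.9] wrist [254.4 192.4]
0.11 -0.0045 -0.025 scene [331.7 248.4] wrist [264.5 157.7]
0.11 -0.0045 0.025 scene [353.8 242. ] wrist [264.1 216.9]
0.11 0.0045 -0.025 scene [333.7 252. ] wrist [253.  157.7]
0.11 0.0045 0.025 scene [355.9 245.5] wrist [253.3 216.9]
```

```bash
python3 -c "
from rig import manip
print(manip.close_job())"
```

```text
the job is handed in; nothing more can be done
None
```

The mould plate is standing on its short end on the floor of the middle slot, about centred along it. The gripper is released and clear, and the job is handed in at about 22 s of the 72 s allowed. One joint touched its range limit (joint 4, −1.421 read against −1.42) while I laid the plate on the rest.

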